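# Wedge the rocking drawer chest

### The job

The little drawer chest on the bench rocks because one of its feet, the one the wedge points at, has lost its rubber pad. With the fingertips, push the wedge along the bench, thin end first, under that foot until the chest stops rocking, without picking the wedge up, jacking the chest up on it or shoving the chest along. Then press down firmly on the chest's top above that foot to prove that it no longer gives, and take the hand away, leaving the wedge snug under the foot and the other things where they are.

Things in the scene. Friction and masses are not known exactly. Their poses are not given: they have to be found in the camera images.
- chest: Small pine drawer chest, loose, about 2 kg. Case 200 x 280 mm (own x, y), 28 to 103 mm up; top board 208 x 288 mm, 103 to 115 mm up; four 32 mm square feet flush with the case's corners. Origin: centre of the footprint at bench level, z up, +x the side with drawers and brass pulls. Level at rest on three feet with 16 mm black rubber pads; the bare wooden foot at the +x +y corner is short.
- short_foot (a point): Centre of the flat 32 x 32 mm sole of the short foot, at (84, 124) mm in the chest's x, y. Its height above the bench, 6 to 10 mm and different each time, is the gap to fill. Wedged too far, the chest is lifted and leans.
- chest_corner (a point): Point on the chest's flat top, 115 mm above the bench, at (80, 120) mm in the chest's x, y, 24 mm in from two edges, above the short foot: where to press. Unwedged, a press of 2 to 4 N or more here rocks the chest down on to the short foot (it leans 0.04 to 0.07 rad); it rocks back when let go.
- wedge: Loose dark hardwood wedge lying flat, 150 x 40 mm, 70 g, 18 mm thick at the butt, evenly down to 3 mm at the thin end (1 in 10). Origin: centre of its underside; +x along it to the thin end (+75 mm), square butt face at -75 mm, z up. Starts on the chest's +y side, thin end 25 to 60 mm short of the short foot and pointing at it, up to 8 mm to one side and 0.1 rad askew.
- wedge_face (a point): Middle of the wedge's sloping face, 10.5 mm above its underside; x down the slope to the thin end, z square to the slope. With the foot's outer edge bearing on it, the sole's centre is 1.6 mm above the face. The wedge slides with under 1 N; once the foot bears on it the push rises by several N in about 5 mm; at about 10 N the chest itself starts to shift or lift.
- cat_center (a point): Carved pale wooden cat, 60 mm across its round base and 104 mm tall, standing loose on the chest's top towards the corner opposite the short foot; the point is 45 mm above its foot. Leave it standing.
- torch_center (a point): Yellow torch standing on its lens before the drawers, 58 mm across, 128 mm tall; the point is half-way up. Leave alone.
- tape_center (a point): Roll of cream masking tape lying flat, 96 mm across, 24 mm high, beside the chest, behind the wedge's path (towards the chest's -x); the point is its centre. Leave alone.
- knife_center (a point): Carving knife lying flat, 16 mm high: wooden handle from -82 to +23 mm and blade to +80 mm along its x from this point, on the chest's +x side of the wedge's path. Leave alone.
There are look-alikes about, which are no part of the job. Leave any orange or yellow look-alike of the wedge alone.

How it is judged:
On the way:
1. with the wedge under the short foot, the fingertips press down on the chest's top above that foot with more than 5 N and the chest stays level (does not rock) (contact force between the fingers and chest above 5 N and horizontal distance between the grasp point and chest_corner below 0.06 m and height (world z) of the grasp point above 0.1 m and angle between chest's own z axis and vertical below 0.012 rad and y of short_foot in the frame of wedge_face between -0.018 and 0.018 m and x of short_foot in the frame of wedge_face between -0.05 and 0.075 m), for 0.2 s.
At the end, for the whole second after the job is handed in: The wedge lies flat on the bench under the short foot, the foot's centre within 18 mm of the wedge's centre line, with no more than about 1.6 mm of play left between foot and wedge; the chest stands level within 0.012 rad and within 15 mm of where it stood; all at rest (angle between chest's own z axis and vertical below 0.012 rad and y of short_foot in the frame of wedge_face between -0.018 and 0.018 m and x of short_foot in the frame of wedge_face between -0.05 and 0.075 m and z of short_foot in the frame of wedge_face below 0.0032 m and height (world z) of wedge below 0.004 m and distance of chest_corner from where it was at the start of the episode below 0.015 m and linear speed of each of chest, wedge below 0.01 m/s); the robot touches nothing.
It fails at once if the wedge is picked up or tipped up (height (world z) of wedge above 0.012 m or angle between wedge's own z axis and vertical above 0.2 rad).
It fails at once if the chest is lifted or nearly tipped over (height (world z) of chest above 0.012 m or angle between chest's own z axis and vertical above 0.14 rad).
It fails at once if the carved cat is moved or upset (distance of cat_center from where it was at the start of the episode above 0.03 m or angle between cat_center's own z axis and vertical above 0.3 rad).
It fails at once if the torch, the tape or the knife is moved (distance of any of torch_center, tape_center, knife_center from where it was at the start of the episode above 0.02 m).
It also fails if it takes over 58 s, if anything falls off the work surface, if the arm or the gripper's body presses on something with over 40 N, if the wrist force passes 120 N, or if a joint passes its speed limit or range.

### The arm

A 6-joint arm with a two-finger parallel gripper is mounted at the origin on the work surface. World frame = base frame: x ahead of the robot, y to its left, z up, the work surface at z = 0. Lengths are in m, angles in rad, forces in N, time in s.
With the tool pointing down it reaches from about 0.225 to 0.875 m from the base axis. Payload 3.4 kg.
Tool frame: the origin (TCP) lies on the centre line of the jaws, within the pads' length; the fingertips stand 17 mm ahead of it and the grasp point (between the pads) lies 2 mm behind it (nose_length is the distance from the TCP to the fingertips, in m); z points along the fingers, y is the line along which they close (so a half turn about z gives the same grasp; the last joint's range is limited). The gripper opens to 85 mm and grips with 20 to 120 N. Pads are 22 mm wide; open, the fingers measure 114 mm over their backs; the gripper's body (76 mm by 85 mm) begins 54 mm behind the grasp point. The pads swing forward as they close: fully open they stand 13 mm farther back than shut.
Start: joints at [-1.228, 0.276, 1.505, -0, 1.361, -0.121], TCP at [0.257, -0.514, 0.248] pointing down, gripper open.
Joint ranges: [-2.89, 2.89], [-0.75, 2.08], [0.22, 2.7], [-1.18, 4.32], [0.11, 2.71], [-2.7, 2.7]. Speed limits (rad/s): [2.57, 2.57, 3.14, 3.14, 3.14, 3.14].

### API

Orientations are given as a unit quaternion [w, x, y, z].
In Python, from rig import get_state, get_image, sign_off, find_in, place_of, nose_length gives the robot as it stands.
- The arm moves only by the tool apply_moves, never from a script. Its argument "deltas" is one flat list of numbers, 5 for each row, row after row: the finger opening in mm, from 0 to 85.4, then the shift along the tool's x, y, z in mm, then the turn about the tool's z in degrees. A call has 1 to 12 rows; each row is the pose to reach, as a shift and turn from the pose commanded when the call began, along the tool's axes at that moment; what a row does not reach only later rows make up. A row lasts 1/12 s, in which the tool goes at most 41.7 mm and 7.16 degrees, less where a joint would pass 70% of its speed; a pose out of reach is approached as far as the arm can. A call with a gripper value outside its range is refused whole. The fingers move at their own pace and stop on an object; "squeeze" is the grip in N (left out, the last holds). Time passes only in rows, so rows that repeat a pose let the fingers close. It gives the time, the measured TCP pose, the force, the opening and the grip force at its end, in the units of the state.
- get_state(): the state, without advancing time (a new reading comes with each control period).
- get_image(name): name is "scene" or "top" or "wrist"; returns a dict with "frame" (384x512x3 uint8, red, green, blue), "K" (3x3 intrinsics, pixels), "position" and "orientation" of the camera in the world. Camera axes: x right, y down, z forward; pixel columns grow to the right and rows downward; lengths in m; the calibration is good to about 2 mm. A picture is of the moment at which its call begins. There is no depth.
- sign_off(): hands the job in; it is judged then, once.
Trained networks look in a picture, given as the dict that the camera call returned (one of the last four; its "shot" number tells which), for a name from the list of things; names that differ only in an ending like _2 or _b are one class to them, and where a whole thing is asked for, a point or a joint stands for the part that bears it (a point fixed in the world has none). Each returns a list of dicts, best first, with "score" (0 to 1); they miss things now and then, are a little off and sometimes report something else, mostly with a low value. They report only what shows in the picture. A call takes as long as a camera call. They do not tell look-alikes from the thing itself.
- find_in(query, picture): "point" ([column, row] in pixels, amid what is visible of it).
- place_of(query, picture): "point" ([column, row] in pixels: a listed point, or the origin of a listed thing).
The state is a dict: "clock": time; "qpos": joint angles; "qd": joint speeds; "effort": joint torques, N m; "position": TCP position; "ee_rot": TCP orientation; "contact_force": force on the tool from outside, world axes, zero at the start; "moment": the same for the moment, N m; "width": finger opening in m; "gripper_force": force on a finger pad.
Only numpy, scipy, OpenCV 4.12 (cv2) and the standard library are available. Lean on these libraries where they do the work, as an engineer would, in place of code of your own. Each camera call takes 0.05 s, during which the arm holds its last target. There are 200 camera calls.

## Working session

There is one attempt and no reset: what is moved stays moved. The work goes in short steps, Python scripts to look and compute and a tool call to move; the robot and the scene stay as the last step left them, time stands still between calls to the robot, and variables do not carry over. Pictures are saved under pics/ and viewed, at most 10 in all, crops included, and the job is handed in when it is done.

Besides the shell and the picture viewer there is one more tool, called after "Request:" in YAML: its name, and indented under it one key for each argument. apply_moves: Moves the arm, as the interface text tells. Its arguments: {"type":"object","properties":{"deltas":{"type":"array"},"squeeze":{"type":"number"}},"required":["deltas"]}

```bash
mkdir -p pics; cat > h.py <<'E'
import numpy as np, cv2
from scipy.spatial.transform import Rotation as R
from rig import *
def rot(q): return R.from_quat([q[1],q[2],q[3],q[0]]).as_matrix()
def ray(p,im):
    d=np.linalg.inv(im["K"])@np.array([p[0],p[1],1.]); return np.array(im["position"]),rot(im["orientation"])@d
def at(p,im,z):
    o,d=ray(p,im); return o+d*(z-o[2])/d[2]
def proj(P,im):
    c=rot(im["orientation"]).T@(np.array(P)-np.array(im["position"])); c=np.array(im["K"])@c; return c[:2]/c[2]
def save(im,n): cv2.imwrite("pics/"+n+".png",np.ascontiguousarray(im["frame"][:,:,::-1]))
E
python3 - <<'E'
from h import *
print(get_state())
zs=dict(chest=0,short_foot=.008,chest_corner=.115,wedge=0,wedge_face=.0105,cat_center=.16,torch_center=.064,tape_center=.012,knife_center=.008)
ims=[]
for n in ["top","scene"]:
    im=get_image(n); ims.append(im["frame"][:,:,::-1])
    print(n,np.round(im["position"],3))
    for k,z in zs.items():
        for r in place_of(k,im)[:4]: print(k,np.round(r["point"],1),round(r["score"],2),np.round(at(r["point"],im,z),4))
    save(im,n)
E
```

```text
{'clock': 0.0, 'qpos': array([-1.22799228e+00,  2.76582467e-01,  1.50614719e+00, -4.40834592e-05,
        1.36070737e+00, -1.21000582e-01]), 'qd': array([ 0.00020734, -0.00075229,  0.0016168 , -0.00020605,  0.00021673,
        0.00057552]), 'effort': array([-4.77238664e-04, -4.16777515e+01, -2.45800638e+01, -7.09961796e-05,
        1.12179236e-02,  1.00226924e-05]), 'position': array([ 0.25703713, -0.51378034,  0.24744123]), 'ee_rot': array([-9.14135097e-04,  9.73229474e-01,  2.29833723e-01, -1.23482907e-04]), 'contact_force': array([-0.17400089,  1.60394706, -0.04165573]), 'moment': array([ 0.01161801,  0.00319839, -0.04129256]), 'gripper_force': 0.0, 'width': 0.08520857275299966}
top [0.419 0.09  1.228]
chest [316.  220.3] 0.81 [ 0.5161 -0.1131  0.    ]
short_foot [316.9 220.2] 0.15 [ 0.5158 -0.1145  0.008 ]
chest_corner [275.4 195.4] 0.72 [0.5753 0.0156 0.115 ]
wedge [144.3 235.5] 0.96 [0.4721 0.3966 0.    ]
wedge [172.6 167.3] 0.94 [0.6775 0.3186 0.    ]
wedge [191.8 280.2] 0.61 [0.3419 0.2544 0.    ]
wedge [217.4 120.6] 0.58 [0.8245 0.1847 0.    ]
wedge_face [234.7 204.6] 0.94 [
[... 568 characters left out ...]
 0.0237 0.    ]
short_foot [245.2 216.8] 0.52 [0.5831 0.0231 0.008 ]
chest_corner [241.3 179.8] 0.57 [0.5758 0.003  0.115 ]
wedge [276.7 241.6] 0.97 [0.5777 0.1278 0.    ]
wedge [208.8 333.5] 0.76 [0.8371 0.1938 0.    ]
wedge [403.2 285.5] 0.72 [0.4656 0.3993 0.    ]
wedge [373.3 220.7] 0.68 [ 0.3519  0.2491 -0.    ]
wedge_face [380.5 214. ] 0.86 [0.3289 0.2525 0.0105]
wedge_face [205.2 328. ] 0.72 [0.8378 0.1849 0.0105]
wedge_face [309.7 317.2] 0.69 [0.6739 0.3099 0.0105]
wedge_face [406.1 281.9] 0.61 [0.4612 0.4003 0.0105]
torch_center [152.4 178. ] 0.86 [ 0.699  -0.1995  0.064 ]
knife_center [208.  245.3] 0.6 [0.7069 0.0295 0.008 ]
knife_center [213.9 114.6] 0.52 [ 0.3417 -0.3953  0.008 ]
```

View pics/top.png

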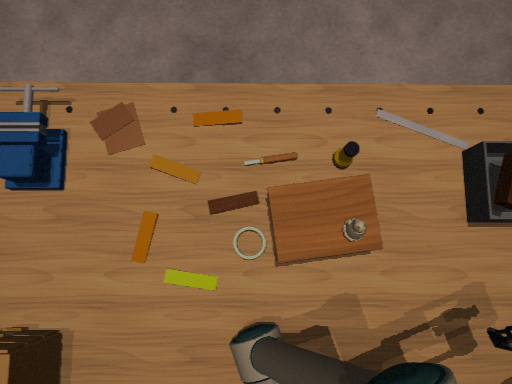

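View pics/scene.png

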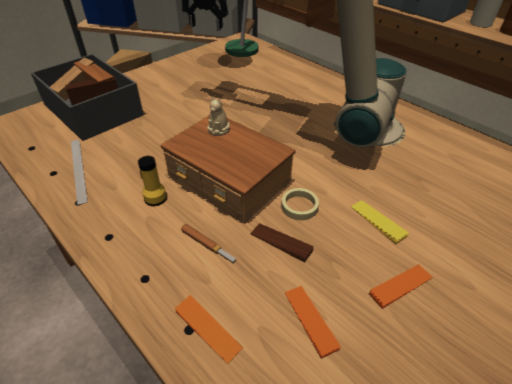

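The dark wedge candidates in the top view are: dark brown (234,203), orange (217,118), (175,168) and (145,236), and yellow-green (191,280). By the description I choose the dark brown one at (234,203), and I'll check it in a crop and measure it.

```bash
python3 - <<'E'
from h import *
im=get_image("top"); f=im["frame"]
g=f[160:280,180:400]
cv2.imwrite("pics/crop.png",cv2.resize(np.ascontiguousarray(g[:,:,::-1]),None,fx=3.5,fy=3.5,interpolation=cv2.INTER_CUBIC))
big=cv2.resize(f,None,fx=4,fy=4,interpolation=cv2.INTER_CUBIC).astype(int)
m=(big.sum(2)<200).astype(np.uint8); m[:180*4]=0;m[222*4:]=0;m[:,:200*4]=0;m[:,262*4:]=0
n,l,s,c=cv2.connectedComponentsWithStats(m); i=1+np.argmax(s[1:,4]); print(s[i]/4)
cn=cv2.findContours((l==i).astype(np.uint8),0,1)[0][0]
r=cv2.minAreaRect(cn); print(r)
b=(cv2.boxPoints(r)+.5)/4-.5
for p in b: print(np.round(p,1),np.round(at(p,im,.0105),4))
for p in [(234,203),(175,168),(300,220),(262,230),(238,220)]: print(p,f[p[1],p[0]])
# chest top corners
hsv=cv2.cvtColor(f,cv2.COLOR_RGB2HSV); print(hsv[220,300],hsv[250,300],hsv[180,300],hsv[270,300],hsv[168,300])
E
```

```text
[ 207.75  191.     51.5    24.   2763.25]
((933.8688354492188, 810.8181762695312), (58.31771469116211, 202.2682342529297), 78.17850494384766)
[206.9 200.4] [0.5752 0.2127 0.0105]
[256.3 190. ] [0.6063 0.0655 0.0105]
[259.3 204.3] [0.5633 0.0567 0.0105]
[209.8 214.6] [0.5326 0.2033 0.0105]
(234, 203) [83 46 27]
(175, 168) [155 102  21]
(300, 220) [130  76  35]
(262, 230) [141  99  60]
(238, 220) [141 100  59]
[ 13 186 130] [ 13 183 141] [ 16 145 155] [ 15 145 151] [ 14 146 148]
```

View pics/crop.png

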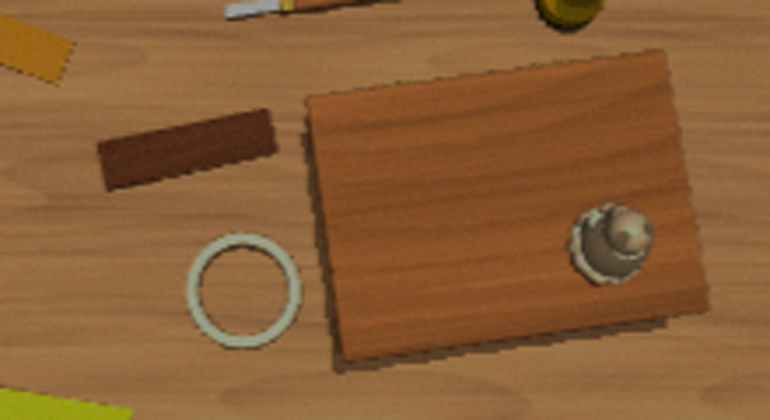

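The crop shows the dark wedge, with its thin end on the right at about (258,197) in the full view and its butt at about (208,207). The chest's top corners are at about (268,188), (369,174), (383,249) and (278,263). Next I fit the chest pose and plan the approach.

```bash
python3 - <<'E'
from h import *
from scipy.optimize import least_squares
im=get_image("top"); 
sc=get_image("scene")
c=(np.array([(307,97),(663,50),(709,310),(342,361)])+.5)/3.5-.5+[180,160]
L=np.array([(104,144),(104,-144),(-104,-144),(-104,144)])/1e3
W=np.array([at(p,im,.115)[:2] for p in c])
def T(v,P): cs,s=np.cos(v[2]),np.sin(v[2]); return np.asarray(P)@np.array([[cs,s],[-s,cs]])+v[:2]
r=least_squares(lambda v:(T(v,L)-W).ravel(),[.516,-.113,.1]); print("chest",r.x,np.round(r.fun*1e3,1))
v=r.x
print("foot",T(v,[(.084,.124)]),"corner",T(v,[(.08,.12)]),"edge",T(v,[(.084,.14)]))
# scene check: project chest top corners
print("scene proj",[np.round(proj([*p,.115],sc),1) for p in T(v,L)])
print("wedge scene",np.round(proj([.569,.1345,.0105],sc),1), "tip",np.round(proj([.5845,.0611,.003],sc),1),"butt",np.round(proj([.5539,.208,.018],sc),1))
wc=np.array([.569,.1345]);a=np.arctan2(-.1469,.0309);print(a)
# chest frame of wedge
def inv(P): d=np.array(P)-v[:2]; cs,s=np.cos(v[2]),np.sin(v[2]); return np.array([d[0]*cs+d[1]*s,-d[0]*s+d[1]*cs])
d=np.array([np.cos(a),np.sin(a)])
print("wedge in chest",inv(wc),"tip",inv(wc+.075*d),"askew",a-v[2]+np.pi/2)
print(R.from_matrix(rot(get_state()["ee_rot"])).as_euler("ZYX"), nose_length() if callable(nose_length) else nose_length)
E
```

```text
chest [ 0.51443848 -0.11661032  0.13064346] [ 1.2  2.3  1.2 -1.4 -1.2 -1.4 -1.1  0.5]
foot [[0.5815689  0.01727585]] corner [[0.57812408 0.01278884]] edge [[0.57948455 0.0331395 ]]
scene proj [array([244.7, 192.4]), array([159.8, 143.8]), array([214.6, 110.8]), array([296.4, 149.1])]
wedge scene [281.5 238.5] tip [255.3 226.8] butt [309.8 251.2]
-1.3634716445992712
wedge in chest [0.08680925 0.24186258] tip [0.0925547  0.16708297] askew 0.07668122571017877
[4.63800676e-01 1.86626476e-05 3.14147606e+00] 0.017
```

The scene view agrees: the wedge's thin end is at (254,228) and its butt at (311,250), with the chest's near top corner at (243,188).

Plan:
- Set the fingertips 10 mm apart behind the butt, with the closing line parallel to the butt face.
- Swing the wedge about 3.5° about its butt while advancing.
- Then push straight on.

First I raise the arm and move over to the wedge.

Request:
apply_moves:
  deltas: [10, 0, 0, -100, 0, 10, 0, 0, -100, 0, 10, 0, 0, -100, 0, 10, 599, -557, -100, -75, 10, 599, -557, -100, -75, 10, 599, -557, -100, -75, 10, 599, -557, -100, -75, 10, 599, -557, -100, -75, 10, 599, -557, -100, -75, 10, 599, -557, -100, -75, 10, 599, -557, -100, -75, 10, 599, -557, -100, -75]

```text
clock: 2.15
position: [0.3887, -0.1611, 0.3486]
ee_rot: [0.001, 0.699, 0.715, 0.0]
contact_force: [0.6, 0.1, 0.1]
width: 0.0101
gripper_force: 0.0
```

```bash
cat > w.py <<'E'
from h import *
import sys
# usage: w.py X Y Z yaw_deg -> deltas
s=get_state(); M=rot(s["ee_rot"]); y=np.degrees(np.arctan2(M[1,0],M[0,0]))
t=np.array([float(a) for a in sys.argv[1:4]])
print("t",s["clock"],np.round(s["position"],4),"yaw",round(y,2),"w",round(s["width"],4),"F",np.round(s["contact_force"],2))
print("delta mm",np.round(M.T@(t-s["position"])*1e3,1),"turn",round(-((float(sys.argv[4])-y+180)%360-180),2))
E
python3 w.py .544 .252 .1 101.9
```

```text
t 2.15 [ 0.3887 -0.1611  0.3486] yaw 91.35 w 0.0101 F [0.56 0.14 0.08]
delta mm [409.5 164.7 248.5] turn -10.55
```

Request:
apply_moves:
  deltas: [10, 410, 165, 0, -10.5, 10, 410, 165, 0, -10.5, 10, 410, 165, 0, -10.5, 10, 410, 165, 0, -10.5, 10, 410, 165, 0, -10.5, 10, 410, 165, 0, -10.5, 10, 410, 165, 0, -10.5, 10, 410, 165, 0, -10.5, 10, 410, 165, 0, -10.5, 10, 410, 165, 0, -10.5, 10, 410, 165, 100, -10.5, 10, 410, 165, 200, -10.5]

```text
clock: 3.15
position: [0.545, 0.2434, 0.2677]
ee_rot: [0.002, 0.631, 0.776, 0.004]
contact_force: [-0.0, -0.4, -1.2]
width: 0.0105
gripper_force: 0.0
```

```bash
python3 w.py .5443 .252 .1 101.9; python3 - <<'E'
from h import *
im=get_image("wrist"); save(im,"wr"); print(np.round(im["position"],3))
print("butt",proj([.5535,.2079,.018],im),"tip",proj([.5845,.0611,.003],im),"foot edge",proj([.5795,.0331,.008],im),"tcp",proj([*get_state()["position"][:2],.01],im))
E
```

```text
t 3.15 [0.545  0.2434 0.2677] yaw 101.74 w 0.0105 F [-0.01 -0.36 -1.24]
delta mm [  8.3  -0.4 167.7] turn -0.16
[0.529 0.316 0.394]
butt [259.81524251 186.07704027] tip [260.18067695 283.81136517] foot edge [252.84622703 301.86809222] tcp [252.2622969  157.23154168]
```

View pics/wr.png

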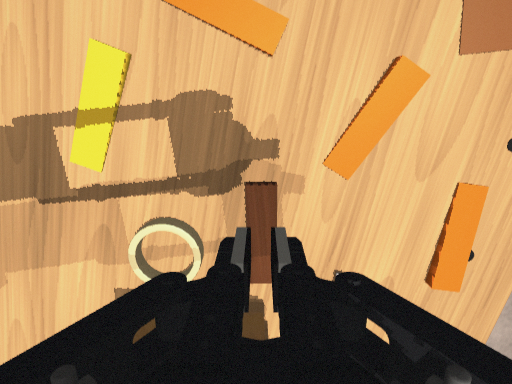

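The wrist view shows the wedge's butt at (261,183), where I predicted it, and the wedge aligned with the tool. I lower the fingertips behind the butt.

Request:
apply_moves:
  deltas: [10, 8, 0, 100, 0, 10, 8, 0, 100, 0, 10, 8, 0, 160, 0, 10, 8, 0, 160, 0, 10, 8, 0, 160, 0, 10, 8, 0, 160, 0, 10, 8, 0, 160, 0]

```text
clock: 3.78
position: [0.5426, 0.2475, 0.1089]
ee_rot: [0.001, 0.633, 0.774, 0.002]
contact_force: [0.8, 0.4, -0.2]
width: 0.0097
gripper_force: 0.0
```

```bash
python3 w.py .5443 .252 .024 101.9
```

```text
t 3.7833 [0.5426 0.2475 0.1089] yaw 101.5 w 0.0097 F [ 0.76  0.4  -0.19]
delta mm [ 4.   2.2 84.9] turn -0.4
```

Request:
apply_moves:
  deltas: [10, 4, 2, 40, -0.4, 10, 4, 2, 80, -0.4, 10, 4, 2, 82, -0.4, 10, 4, 2, 82, -0.4, 10, 4, 2, 82, -0.4, 10, 4, 2, 82, -0.4]

```text
clock: 4.28
position: [0.5444, 0.2523, 0.0278]
ee_rot: [0.002, 0.63, 0.777, 0.003]
contact_force: [0.6, -0.5, 0.2]
width: 0.0099
gripper_force: 0.0
```

```bash
python3 w.py .5443 .252 .023 101.9;  python3 - <<'E'
from h import *
im=get_image("wrist"); save(im,"wr2")
s=get_state();print(proj(s["position"],im))
E
```

```text
t 4.2833 [0.5444 0.2523 0.0278] yaw 101.92 w 0.0099 F [ 0.6  -0.55  0.23]
delta mm [-0.3 -0.2  4.8] turn 0.02
[260.11600646 264.5249943 ]
```

View pics/wr2.png

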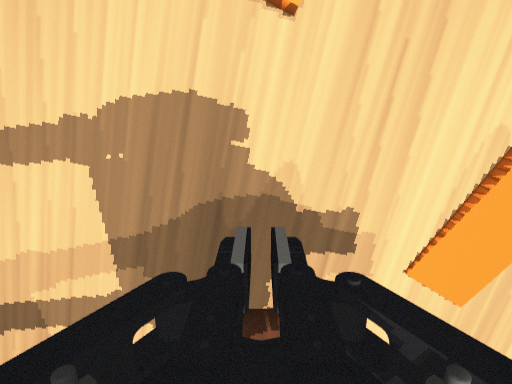

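The butt shows at (262,325), centred between the fingers. I move up to it and start pushing while turning.

Request:
apply_moves:
  deltas: [10, 0, 0, 5, 0, 10, -10, 0, 5, 0, 10, -20, 0, 5, 0, 10, -28, 0, 5, 0, 10, -32, 0, 5, 0, 10, -36, 0, 5, 0, 10, -40, 0, 5, 0.7, 10, -44, -0.4, 5, 1.4, 10, -48, -0.7, 5, 2.1, 10, -52, -1, 5, 2.8, 10, -56, -1.3, 5, 3.5, 10, -58, -1.5, 5, 3.5]

```text
clock: 5.33
position: [0.5523, 0.1941, 0.0194]
ee_rot: [0.0, 0.654, 0.757, -0.0]
contact_force: [-0.8, 0.5, 0.5]
width: 0.01
gripper_force: 0.4
```

```bash
cat > wd.py <<'E'
from h import *
im=get_image("top"); f=im["frame"]; s=get_state()
big=cv2.resize(f,None,fx=4,fy=4,interpolation=cv2.INTER_CUBIC).astype(int)
m=((big.sum(2)<200)&(big[:,:,0]-big[:,:,2]>35)).astype(np.uint8); m[:180*4]=0;m[222*4:]=0;m[:,:200*4]=0;m[:,264*4:]=0
n,l,st,c=cv2.connectedComponentsWithStats(m); i=1+np.argmax(st[1:,4])
cn=cv2.findContours((l==i).astype(np.uint8),0,1)[0][0]
r=cv2.minAreaRect(cn); b=(cv2.boxPoints(r)+.5)/4-.5
print(np.round([at(p,im,.0105)[:2] for p in b],4).tolist())
cv2.imwrite("pics/top_c.png",cv2.resize(np.ascontiguousarray(f[160:280,180:400,::-1]),None,fx=3.5,fy=3.5,interpolation=cv2.INTER_CUBIC))
E
python3 w.py .5443 .252 .023 98.4; python3 wd.py
```

```text
t 5.3333 [0.5523 0.1941 0.0194] yaw 98.38 w 0.01 F [-0.79  0.51  0.5 ]
delta mm [58.5  0.5 -3.6] turn -0.02
[[0.5898, 0.15], [0.6076, 0.0446], [0.5282, 0.032], [0.511, 0.1365]]
```

View pics/top_c.png

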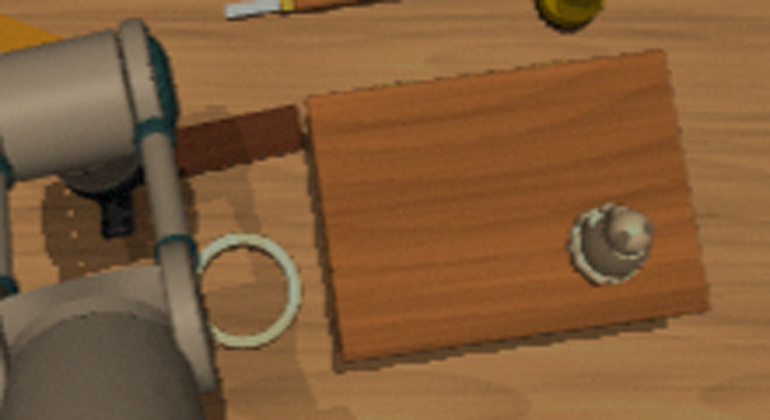

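```bash
cat > ed.py <<'E'
from h import *
import sys
im=get_image("top"); f=im["frame"].astype(float).sum(2)
x0,x1=int(sys.argv[1]),int(sys.argv[2])
up=[];lo=[]
for c in range(x0,x1+1):
    g=f[182:222,c]; 
    d=np.diff(g)
    def sub(i):
        if 0<i<len(d)-1:
            a,b,e=abs(d[i-1]),abs(d[i]),abs(d[i+1]); return i+.5+.5*(a-e)/(a-2*b+e+1e-9)
        return i+.5
    cols=range(len(d)); iu=int(np.argmin(d[:22])); il=iu+8+int(np.argmax(d[iu+8:iu+22]))
    up.append((c,182+sub(iu)));lo.append((c,182+sub(il)))
for n,L in(("up",up),("lo",lo)):
    L=np.array(L); 
    k=cv2.fitLine(L.astype(np.float32),cv2.DIST_HUBER,0,.01,.01).ravel()
    k=k if k[0]>0 else np.r_[-k[:2],k[2:]]
    P=[at(k[2:]+k[:2]*t/k[0],im,.0105) for t in (x0-k[2],x1-k[2])]
    w=P[1]-P[0]; print(n,np.round(P,4)[:,:2].tolist(),"heading",round(np.degrees(np.arctan2(w[1],w[0])),2))
E
python3 ed.py 235 261
```

```text
up [[0.5906, 0.1292], [0.6072, 0.0516]] heading -77.91
lo [[0.5471, 0.129], [0.5644, 0.0518]] heading -77.4
```

The wedge advanced 25 mm straight without turning. I back off, shift the fingers towards its +x side and push again to swing it about 4° clockwise, before the foot bears on it.

Request:
apply_moves:
  deltas: [10, 5, 0, -2, 0, 10, 5, 7, -2, 2, 10, 5, 7, -2, 2, 10, 2, 7, -2, 2, 10, -1, 7, -2, 2, 10, -4, 7, -2, 2, 10, -7, 7, -2, 2, 10, -10, 7, -2, 2, 10, -13, 7, -2, 2, 10, -13, 7, -2, 2, 10, -13, 7, -2, 2]

```text
clock: 6.35
position: [0.5611, 0.1823, 0.0214]
ee_rot: [0.0, 0.667, 0.745, -0.0]
contact_force: [-0.4, 0.4, 0.3]
width: 0.0099
gripper_force: 0.0
```

```bash
python3 w.py .5443 .252 .023 98.4; python3 ed.py 237 261
```

```text
t 6.35 [0.5611 0.1823 0.0214] yaw 96.4 w 0.0099 F [-0.41  0.43  0.27]
delta mm [71.2 -9.  -1.6] turn -2.0
up [[0.5901, 0.1232], [0.6039, 0.0516]] heading -79.11
lo [[0.5466, 0.1231], [0.5608, 0.0518]] heading -78.76
```

Request:
apply_moves:
  deltas: [10, -3, 2, 0, 1, 10, -6, 3, 0, 2, 10, -9, 3, 0, 2, 10, -12, 3, 0, 2, 10, -14, 3, 0, 2, 10, -14, 3, 0, 2, 10, -14, 3, 0, 2]

```text
clock: 6.98
position: [0.5657, 0.1688, 0.0214]
ee_rot: [0.0, 0.679, 0.734, -0.0]
contact_force: [-0.8, 0.2, -0.4]
width: 0.0098
gripper_force: 0.0
```

```bash
python3 w.py .5443 .252 .023 98.4; python3 ed.py 241 261
```

```text
t 6.9833 [0.5657 0.1688 0.0214] yaw 94.42 w 0.0098 F [-0.84  0.15 -0.4 ]
delta mm [ 84.6 -14.9  -1.6] turn -3.98
up [[0.5921, 0.1113], [0.6009, 0.0516]] heading -81.54
lo [[0.5492, 0.1112], [0.5576, 0.0518]] heading -81.98
```

Heading is now -81.7°, about 2.6 mm off the foot's centre. I re-centre and push straight in small steps, watching the force.

Request:
apply_moves:
  deltas: [10, 4, 0, 0, 0, 10, 4, -3, 0, -3.6, 10, 4, -3, 0, -3.6, 10, 1, -3, 0, -3.6, 10, -1, -3, 0, -3.6, 10, -3, -3, 0, -3.6, 10, -5, -2.7, 0, -3.6, 10, -6, -2.6, 0, -3.6, 10, -6, -2.6, 0, -3.6, 10, -6, -2.6, 0, -3.6]

```text
clock: 7.87
position: [0.5636, 0.1627, 0.0214]
ee_rot: [0.0, 0.656, 0.755, -0.0]
contact_force: [0.6, -0.0, -0.5]
width: 0.01
gripper_force: 0.0
```

```bash
python3 w.py .5443 .252 .023 98; python3 ed.py 243 261
```

```text
t 7.8667 [0.5636 0.1627 0.0214] yaw 98.01 w 0.01 F [ 0.61 -0.04 -0.46]
delta mm [91.1 -6.7 -1.6] turn 0.01
up [[0.5925, 0.1054], [0.5998, 0.0516]] heading -82.25
lo [[0.5487, 0.1053], [0.5573, 0.0518]] heading -80.87
```

Request:
apply_moves:
  deltas: [10, -1.5, 0, 0, 0, 10, -3, 0, 0, 0, 10, -4.5, 0, 0, 0, 10, -6, 0, 0, 0, 10, -6, 0, 0, 0, 10, -6, 0, 0, 0]

```text
clock: 8.42
position: [0.5644, 0.1568, 0.0214]
ee_rot: [0.0, 0.656, 0.755, -0.0]
contact_force: [0.5, -0.3, 0.0]
width: 0.0099
gripper_force: 0.0
```

Request:
apply_moves:
  deltas: [10, -1.5, 0, 0, 0, 10, -3, 0, 0, 0, 10, -4.5, 0, 0, 0, 10, -4.5, 0, 0, 0, 10, -4.5, 0, 0, 0]

```text
clock: 8.83
position: [0.5651, 0.1524, 0.0214]
ee_rot: [0.0, 0.656, 0.755, -0.0]
contact_force: [0.7, -0.1, -0.0]
width: 0.0098
gripper_force: 0.0
```

Request:
apply_moves:
  deltas: [10, -1.5, 0, 0, 0, 10, -3, 0, 0, 0, 10, -4, 0, 0, 0, 10, -4, 0, 0, 0, 10, -4, 0, 0, 0]

```text
clock: 9.25
position: [0.5656, 0.1485, 0.0214]
ee_rot: [0.0, 0.656, 0.755, -0.0]
contact_force: [-0.3, -0.3, 0.2]
width: 0.0101
gripper_force: 0.2
```

Request:
apply_moves:
  deltas: [10, -1.5, 0, 0, 0, 10, -3, 0, 0, 0, 10, -3, 0, 0, 0, 10, -3, 0, 0, 0]

```text
clock: 9.58
position: [0.5659, 0.1467, 0.0214]
ee_rot: [-0.001, 0.656, 0.755, 0.001]
contact_force: [-0.3, 5.2, -0.3]
width: 0.0104
gripper_force: 2.6
```

Request:
apply_moves:
  deltas: [10, -1.5, 0, 0, 0, 10, -3, 0, 0, 0, 10, -3, 0, 0, 0, 10, -3, 0, 0, 0]

```text
clock: 9.92
position: [0.5661, 0.1455, 0.0215]
ee_rot: [-0.002, 0.657, 0.754, 0.002]
contact_force: [-0.8, 11.0, -0.7]
width: 0.0102
gripper_force: 5.3
```

```bash
python3 w.py .5443 .252 .023 98; python3 ed.py 247 261
```

```text
t 9.9167 [0.5661 0.1455 0.0215] yaw 97.91 w 0.0102 F [-0.84 11.03 -0.66]
delta mm [108.5  -6.9  -1. ] turn -0.09
up [[-8.1275, 0.0946], [-8.1278, 0.0946]] heading 179.86
lo [[0.5912, 0.0934], [0.5388, 0.0519]] heading -141.58
```

The push rose to 5 N and then 11 N in the last 3 mm, so the wedge is bearing. I retract and come over the corner.

Request:
apply_moves:
  deltas: [10, 8, 0, 0, 0, 10, 20, 0, 0, 0, 10, 20, 0, 0, 0, 10, 20, 0, -50, 0, 10, 20, 0, -100, 0, 10, 20, 0, -160, 0, 0, 20, 0, -160, 0, 0, 20, 0, -160, 0, 0, 20, 0, -160, 0, 0, 20, 0, -160, 0]

```text
clock: 10.8
position: [0.563, 0.1621, 0.181]
ee_rot: [-0.0, 0.656, 0.755, -0.001]
contact_force: [0.2, -0.3, -0.3]
width: -0.0
gripper_force: 0.0
```

```bash
python3 w.py .577 .0128 .16 98;  python3 ed.py 249 262; python3 - <<'E'
from h import *
im=get_image("scene"); f=im["frame"][:,:,::-1]
cv2.imwrite("pics/s2.png",cv2.resize(np.ascontiguousarray(f[120:290,140:370]),None,fx=3.4,fy=3.4,interpolation=cv2.INTER_CUBIC))
E
```

```text
t 10.8 [0.563  0.1621 0.181 ] yaw 98.04 w -0.0 F [ 0.2  -0.32 -0.27]
delta mm [-149.8   -7.    21.1] turn 0.04
up [[0.5947, 0.0875], [0.5994, 0.0486]] heading -83.19
lo [[0.5496, 0.0875], [0.5575, 0.0488]] heading -78.38
```

View pics/s2.png

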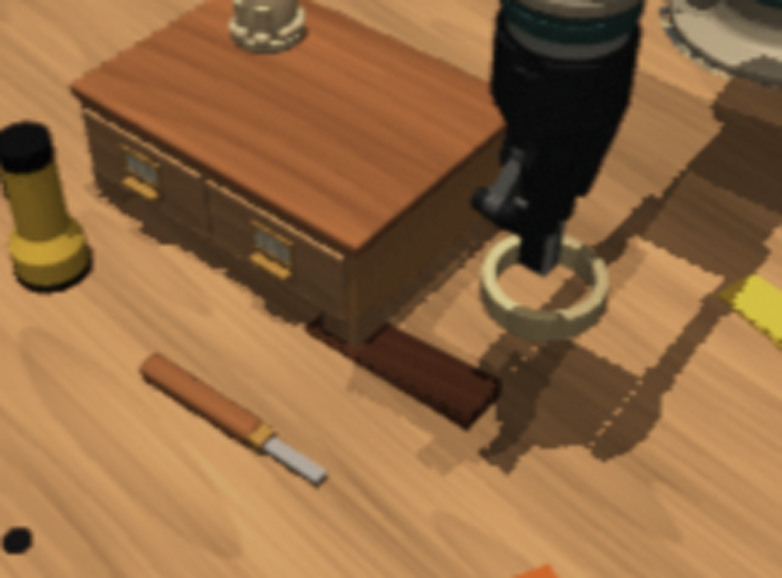

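The wedge lies under the foot with its thin end showing past it at (315,325), and the chest is level with the cat in place. Next I go over the corner and press.

Request:
apply_moves:
  deltas: [0, -40, -2, 0, 0, 0, -80, -4, 0, 0, 0, -120, -6, 0, 0, 0, -150, -7, 0, 0, 0, -150, -7, 20, 0, 0, -150, -7, 40, 0, 0, -150, -7, 42, 0, 0, -150, -7, 42, 0, 0, -150, -7, 42, 0]

```text
clock: 11.65
position: [0.5775, 0.0132, 0.1389]
ee_rot: [-0.001, 0.656, 0.755, -0.0]
contact_force: [1.3, 0.4, 0.8]
width: 0.0001
gripper_force: 0.0
```

Request:
apply_moves:
  deltas: [0, 0, 0, 2, 0, 0, 0, 0, 4, 0, 0, 0, 0, 6, 0, 0, 0, 0, 8, 0, 0, 0, 0, 8, 0, 0, 0, 0, 8, 0]

```text
clock: 12.15
position: [0.5779, 0.0132, 0.1321]
ee_rot: [0.0, 0.656, 0.755, 0.0]
contact_force: [-0.2, 0.1, 3.4]
width: 0.0
gripper_force: 1.7
```

Request:
apply_moves:
  deltas: [0, 0, 0, 1, 0, 0, 0, 0, 2, 0, 0, 0, 0, 2, 0, 0, 0, 0, 2, 0, 0, 0, 0, 2, 0, 0, 0, 0, 2, 0, 0, 0, 0, 2, 0]

```text
clock: 12.73
position: [0.578, 0.0132, 0.1319]
ee_rot: [0.001, 0.656, 0.755, 0.001]
contact_force: [-2.9, 0.8, 13.9]
width: 0.0004
gripper_force: 6.9
```

It takes 14 N with only 0.2 mm of give. I hold a little longer and lift away.

Request:
apply_moves:
  deltas: [0, 0, 0, 2, 0, 0, 0, 0, 2, 0, 0, 0, 0, 2, 0, 0, 0, 0, 2, 0, 0, 0, 0, -4, 0, 0, 0, 0, -40, 0, 0, 0, 0, -80, 0, 0, 40, 0, -120, 0, 0, 80, 0, -150, 0, 0, 120, 0, -150, 0, 0, 160, 0, -150, 0, 0, 160, 0, -150, 0]

```text
clock: 13.73
position: [0.5547, 0.176, 0.2809]
ee_rot: [-0.0, 0.655, 0.756, 0.002]
contact_force: [0.0, -0.6, -0.3]
width: 0.0001
gripper_force: 0.0
```

```bash
python3 w.py .577 .0128 .16 98; python3 ed.py 249 262; python3 - <<'E'
from h import *
im=get_image("top"); o=cv2.imread("pics/top.png").astype(int)[:,:,::-1]
# chest shift between first and present top views (region of board)
a=o[165:275,262:390].sum(2).astype(np.float32); b=im["frame"][165:275,262:390].astype(int).sum(2).astype(np.float32)
print("shift px (x,y)",cv2.phaseCorrelate(a,b,cv2.createHanningWindow(a.shape[::-1],cv2.CV_32F)))
cv2.imwrite("pics/end.png",cv2.resize(np.ascontiguousarray(im["frame"][140:290,180:400,::-1]),None,fx=3.5,fy=3.5,interpolation=cv2.INTER_CUBIC))
E
```

```text
t 13.7333 [0.5547 0.176  0.2809] yaw 98.19 w 0.0001 F [ 0.03 -0.58 -0.29]
delta mm [-165.1   -1.5  120.4] turn 0.19
up [[0.5947, 0.0875], [0.5996, 0.0486]] heading -82.86
lo [[0.5498, 0.0875], [0.5569, 0.0488]] heading -79.54
shift px (x,y) ((-0.03983474871121473, 0.0021174035575057815), 0.9728957943618297)
```

View pics/end.png

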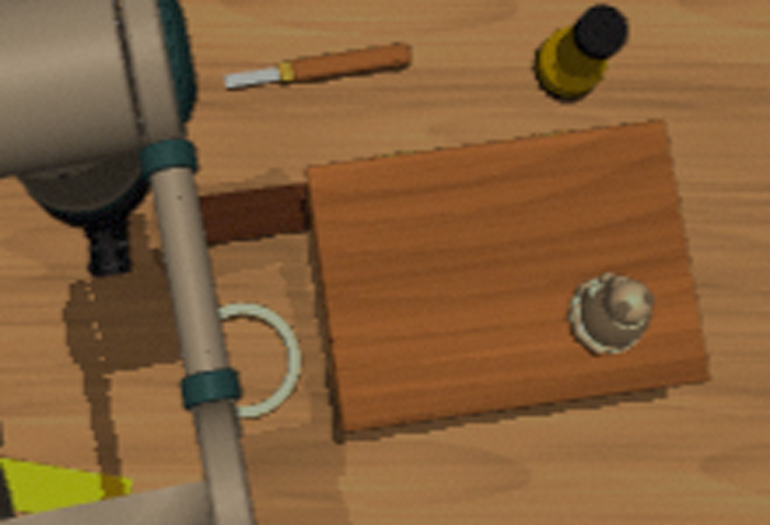

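The wedge runs under the corner at about (308,208) in the crop. The chest has moved by about 0.1 mm, and the other things are where they were. I hand the job in.

```bash
python3 -c "
from rig import *
print(sign_off())"
```

```text
the job is handed in; nothing more can be done
None
```

The job is handed in, but it returned no verdict. The wedge is snug under the short foot (the last push peaked at 11 N), and the corner gave only about 0.2 mm under a 14 N press. The chest moved about 0.1 mm, the hand is clear, and the other things look undisturbed in the last picture.

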